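# Cap the paint tin and stand the stirring stick through it

### The job

Get the paint tin ready for painting: push the twist cap into the mouth of the tin and turn it clockwise (seen from above) until it stops, so that it is locked. Then take the long wooden stirring stick with the ball on top out of the pencil holder and lower it, ball up, through the hole in the cap until its foot stands on the floor of the tin; do not let it drop in. Leave the crayons and the other craft things where they are.

Things in the scene. Friction and masses are not known exactly. Their poses are not given: they have to be found in the camera images.
- tin: Round bare-metal tin, 90 mm across, 80 mm high, fixed to the table by a black rubber foot 104 mm across. Origin at the centre of its underside, z up; inside floor 5 mm above it. Two notches 17 mm wide in its mouth lie opposite one another along its +x and -x axis. The cap turns in it freely, with no spring or catch.
- tin_mouth (a point): Centre of the tin's open mouth, level with its top, 80 mm above the tin's origin. An inward flange 6 mm thick leaves a round opening 56 mm across; the two notches run out to the wall, 41 mm from the axis. Hidden stops under the flange end the clockwise turn of the cap about 80 degrees (1.4 rad) from the notches and block any anticlockwise turn beyond some 10 degrees.
- cap: Grey plastic twist cap, loose, 90 g, upright on the table, 52 mm high. Origin at the centre of its underside, z up. Lowest is a plug 51 mm across, 14 mm high, with two lugs at its foot along the cap's +x and -x (reach 34 mm from the axis, 10 mm wide, 6 mm high). Above it a disc 80 mm across, 14 to 20 mm up, with two round ears (reach 49 mm) right above the lugs.
- cap_grip (a point): Centre of the top of the cap's square grip, 52 mm above the cap's origin. The grip is 40 by 40 mm, sides along the cap's x and y, and rises 32 mm above the disc. A hole 20 mm in diameter with a 3 mm bevel at the top runs down its axis through the whole cap. The cap goes in with ears over the notches, either way round; seated, its origin is 66 mm above the tin's.
- stick: Beech stirring stick: straight round rod 16 mm in diameter with a bevelled foot and a ball 26 mm across at the top; 180 mm long overall, 40 g. It stands upright in one of the three bores of the pencil holder. Origin at the centre of its foot, z along the rod to the ball. The ball does not pass the hole of the cap.
- holder: Wooden pencil holder, fixed, 56 mm (x) by 150 mm (y) by 70 mm high; origin at the centre of its underside. Three bores 17.6 mm in diameter and 60 mm deep (floors 10 mm above the table) in a row along its y axis, 50 mm apart, hold the stirring stick and two crayons in any order.
- crayon_a: Red crayon, 16 mm in diameter, 100 mm long, with a blunt point, standing in the holder (top 110 mm above the table). Origin at the centre of its foot. To be left alone.
- crayon_b: Blue crayon, the same size, standing in the holder. To be left alone.
- crayon_c: Yellow crayon, 16 mm in diameter, 100 mm long, lying on the table; origin under its middle. To be left alone.
- stamp: Small wooden block stamp, 55 by 38 by 27 mm, lying on the table; origin under its middle. To be left alone.
- palette: White plastic paint palette, 150 by 210 by 10 mm, at the back of the table; origin under its middle. To be left alone.
- punch: Green plastic hole punch with a press lever, 55 by 130 by 75 mm, at the back; origin under its middle. To be left alone.
- glue: White glue bottle, 52 mm across, 130 mm high, at the back left; origin under its middle. To be left alone.
- tape: Empty cardboard roll, 90 mm across, 20 mm high, behind the task's things; origin under its middle. To be left alone.
Mind the look-alikes: they are no part of the job. Of the things like the stick, leave any that is turquoise; of the rest the larger one is meant.

How it is judged:
By the outcome, as a careful person would: the job done as asked, in the order asked, and still so for the second after the job is handed in, with the robot touching nothing.
It also fails if it takes over 72 s, if anything falls off the work surface, if the arm or the gripper's body presses on something with over 40 N, if the wrist force passes 120 N, or if a joint passes its speed limit or range.

### The arm

A 6-joint arm with a two-finger parallel gripper is mounted at the origin on the work surface. World frame = base frame: x ahead of the robot, y to its left, z up, the work surface at z = 0. Lengths are in m, angles in rad, forces in N, time in s.
With the tool pointing down it reaches from about 0.225 to 0.875 m from the base axis. Payload 3.4 kg.
Tool frame: the origin (TCP) lies at the very end of the fingers, on their centre line; the grasp point (between the pads) lies bot.tcp_to_grasp behind it (bot.tcp_to_grasp is the distance from the TCP to the grasp point, in m); z points along the fingers, y is the line along which they close (so a half turn about z gives the same grasp; the last joint's range is limited). The gripper opens to 85 mm and grips with 20 to 120 N. Pads are 22 mm wide; open, the fingers measure 114 mm over their backs; the gripper's body (76 mm by 85 mm) begins 54 mm behind the grasp point. The pads swing forward as they close: fully open they stand 13 mm farther back than shut.
Start: joints at [-1.416, 0.276, 1.505, -0, 1.361, -0.121], TCP at [0.157, -0.553, 0.231] pointing down, gripper open.
Joint ranges: [-2.89, 2.89], [-0.75, 2.08], [0.22, 2.7], [-1.18, 4.32], [0.11, 2.71], [-2.7, 2.7]. Speed limits (rad/s): [2.57, 2.57, 3.14, 3.14, 3.14, 3.14].

### API

Orientations are given as a rotation vector (axis times angle).
In Python, from cell import readout, eyes, ticket, bot gives the robot as it stands.
- The arm moves only by the tool play_rows, never from a script. Its argument "increments" is one flat list of numbers, 6 for each row, row after row: the shift along the world's x, y, z in mm, then the turn, a rotation vector about the world's x, y, z in degrees. In form: [dx, dy, dz, rx, ry, rz, dx, dy, dz, rx, ry, rz, ...]. A call has 1 to 12 rows; each row is the pose to reach, as a shift and turn from the pose commanded when the call began; what a row does not reach only later rows make up. A row lasts 1/8 s, in which the tool goes at most 62.5 mm and 10.7 degrees, less where a joint would pass 70% of its speed; a pose out of reach is approached as far as the arm can. A call with a gripper value outside its range is refused whole. "hand" is the finger opening in mm, from 0 to 85.4, set as the call begins (left out, the last holds). The fingers move at their own pace and stop on an object; the grip force is fixed at half the most. Time passes only in rows, so rows that repeat a pose let the fingers close. It gives the time, the measured TCP pose, the force, the opening and the grip force at its end, in the units of the state.
- readout.get_state(): the state, without advancing time (a new reading comes with each control period).
- eyes.grab_frame(name): name is "scene" or "top" or "wrist"; returns the picture (400x640x3 uint8, blue, green, red); there is no depth.
- eyes.get_calibration(name): a dict with "fx", "fy", "cx", "cy" (pixels), "position" and "attitude" of the camera in the world. Camera axes: x right, y down, z forward; pixel columns grow to the right and rows downward; lengths in m; the calibration is good to about 2 mm. A picture is of the moment at which its call begins: read the wrist's pose just before it. get_calibration takes no time and is no camera call; for the wrist camera it gives the pose at the moment of the call.
- ticket.sign_off(): hands the job in; it is judged then, once.
The state is a dict: "t": time; "joints": joint angles; "joint_velocities": joint speeds; "joint_torque": joint torques, N m; "ee_pos": TCP position; "tool_rot": TCP orientation; "contact_force": force on the tool from outside, world axes, zero at the start; "moment": the same for the moment, N m; "opening": finger opening in m; "finger_force": force on a finger pad.
Only numpy, scipy, OpenCV 4.12 (cv2) and the standard library are available. Lean on these libraries where they do the work, as an engineer would, in place of code of your own. Each camera call takes 0.05 s, during which the arm holds its last target. There are 200 camera calls.

## Working session

There is one attempt and no reset: what is moved stays moved. The work goes in short steps, Python scripts to look and compute and a tool call to move; the robot and the scene stay as the last step left them, time stands still between calls to the robot, and variables do not carry over. Pictures are saved under pics/ and viewed, at most 10 in all, crops included, and the job is handed in when it is done.

Besides the shell and the picture viewer there is one more tool, called after "Request:" as name(argument=value, ...) on one line, values as JSON. play_rows: Moves the arm, as the interface text tells. Its arguments: {"type":"object","properties":{"increments":{"type":"array"},"hand":{"type":"number"}},"required":["increments"]}

```bash
mkdir -p pics; ls
cat > h.py <<'E'
import numpy as np, cv2
from scipy.spatial.transform import Rotation as R
from cell import readout, eyes, ticket, bot
def rot(a):
    a=np.array(a,float)
    return a if a.shape==(3,3) else (R.from_rotvec(a) if a.size==3 else R.from_quat(a)).as_matrix()
def ray(c,u,v):
    d=rot(c["attitude"])@np.array([(u-c["cx"])/c["fx"],(v-c["cy"])/c["fy"],1]); return np.array(c["position"],float),d
def onz(c,u,v,z):
    p,d=ray(c,u,v); return p+d*(z-p[2])/d[2]
def proj(c,X):
    q=rot(c["attitude"]).T@(np.array(X,float)-np.array(c["position"])); return np.array([c["fx"]*q[0]/q[2]+c["cx"],c["fy"]*q[1]/q[2]+c["cy"]])
E
python3 - <<'E'
from h import *
for n in("top","scene"):
    c=eyes.get_calibration(n); print(n,c); cv2.imwrite(f"pics/{n}0.png",eyes.grab_frame(n))
s=readout.get_state(); print(s, bot.tcp_to_grasp)
E
```

```text
pics
top {'fx': 455.81528650398974, 'fy': 455.81528650398974, 'cx': 319.3861885580574, 'cy': 197.77372746418592, 'position': array([ 0.49497446, -0.02602167,  1.35090864]), 'attitude': array([-2.18163945,  2.18801043, -0.06839733])}
scene {'fx': 473.1847937359724, 'fy': 473.1847937359724, 'cx': 322.8098426408128, 'cy': 196.03786732210594, 'position': array([ 1.12544994, -0.09947608,  1.01730508]), 'attitude': array([-2.05951806, -1.70258919,  0.50640359])}
{'t': 0.1, 'joints': array([-1.41601535e+00,  2.76523712e-01,  1.50601060e+00, -1.96760385e-05,
        1.36069153e+00, -1.20985738e-01]), 'joint_velocities': array([ 2.07565929e-05, -1.88328898e-03, -7.56021884e-04, -5.85713238e-04,
       -1.50745707e-03, -5.12438498e-04]), 'joint_torque': array([ 1.93332133e-03, -4.17699730e+01, -2.46403599e+01, -2.26204484e-04,
        5.78101433e-03, -2.52663277e-07]), 'ee_pos': array([ 0.15648653, -0.55280713,  0.23052917]), 'tool_rot': array([-3.11015821e+00, -4.31584087e-01,  7.35268527e-05]), 'contact_force': array([-1.01239583,  0.06872297, -0.12362544]), 'moment': array([ 0.01375024, -0.03251425,  0.03505659]), 'finger_force': 0.0, 'opening': 0.08565397056257468} 0.0187
```

View pics/top0.png

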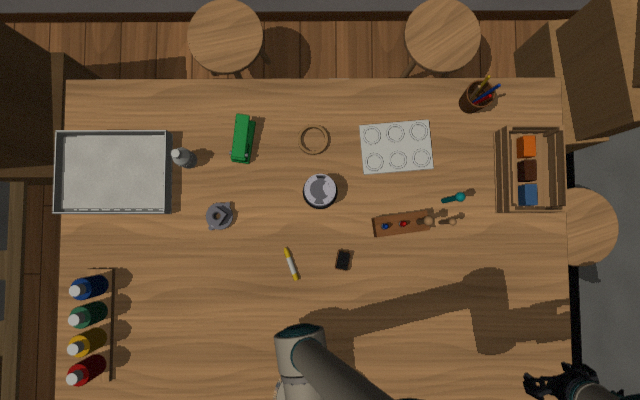

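View pics/scene0.png

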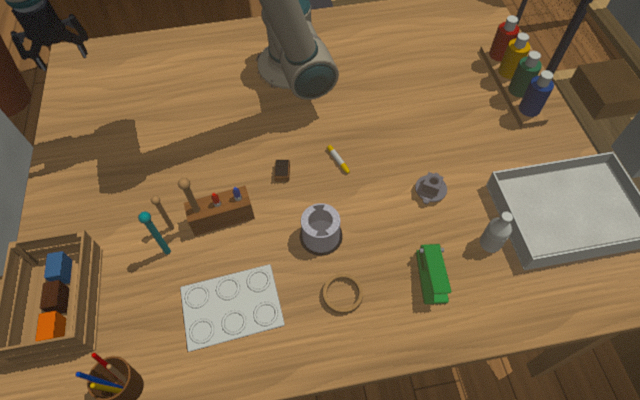

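Top view: cap at (219,215), tin at (320,190), holder at (403,223) with the stick at its right end (428,221). A turquoise stick stands at (460,197) and a smaller wooden one at (452,221); both are look-alikes. I'll enlarge the areas that matter.

Run:
```python
from h import *
t=cv2.imread("pics/top0.png"); s=cv2.imread("pics/scene0.png")
def cr(im,u,v,w=30): return cv2.resize(im[v-w:v+w,u-w:u+w],(264,264),interpolation=cv2.INTER_CUBIC)
m=np.vstack([np.hstack([cr(t,219,215),cr(t,320,190),cr(t,415,220,44)]),np.hstack([cr(s,432,187),cr(s,321,228),cr(s,205,205,60)])])
cv2.imwrite("pics/mos.png",m)
c=eyes.get_calibration("top")
for n,u,v,z in(("cap",219,215,.04),("tin",320,190,.08),("holder",403,223,.07),("ball",428,221,.177)): print(n,onz(c,u,v,z).round(3))
```

```text
cap [0.535 0.269 0.04 ]
tin [ 0.603 -0.022  0.08 ]
holder [ 0.51  -0.254  0.07 ]
ball [ 0.514 -0.299  0.177]
```

View pics/mos.png

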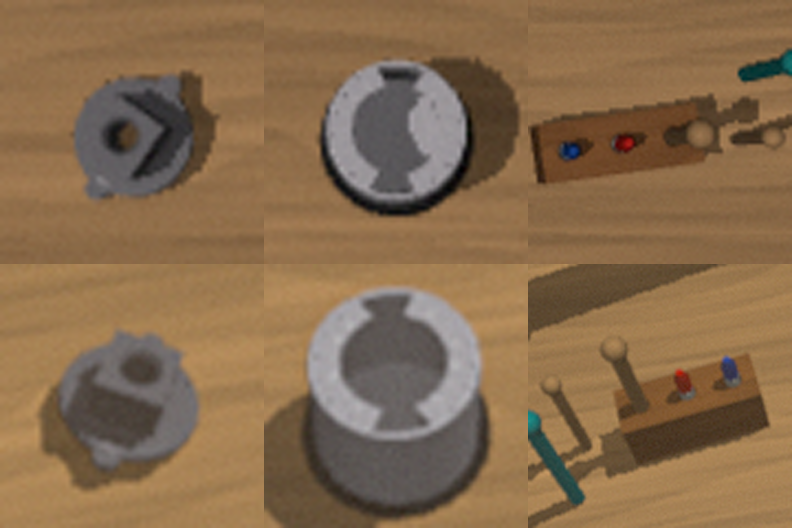

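Request:
play_rows(increments=[0, 0, 40, 0, 0, 0, 380, 820, 70, 0, 0, 37, 380, 820, 70, 0, 0, 37, 380, 820, 70, 0, 0, 37, 380, 820, 70, 0, 0, 37, 380, 820, 70, 0, 0, 37, 380, 820, 70, 0, 0, 37, 380, 820, 70, 0, 0, 37, 380, 820, 70, 0, 0, 37, 380, 820, 70, 0, 0, 37, 380, 820, 70, 0, 0, 37, 380, 820, 70, 0, 0, 37])

```text
t: 1.6
ee_pos: [0.4458, 0.0722, 0.2941]
tool_rot: [2.813, 1.397, 0.0]
contact_force: [1.4, -0.6, 0.1]
opening: 0.0855
finger_force: 0.0
```

Request:
play_rows(increments=[70, 190, 0, 0, 0, 0, 70, 190, 0, 0, 0, 0, 70, 190, 0, 0, 0, 0, 70, 190, 0, 0, 0, 0, 70, 190, 0, 0, 0, 0])

```text
t: 2.22
ee_pos: [0.5152, 0.2603, 0.2932]
tool_rot: [2.812, 1.399, -0.004]
contact_force: [-0.5, -0.1, -0.8]
opening: 0.0853
finger_force: 0.0
```

Run:
```python
from h import *
s=readout.get_state(); print(s["t"],s["ee_pos"],s["tool_rot"])
c=eyes.get_calibration("wrist"); im=eyes.grab_frame("wrist"); cv2.imwrite("pics/w1.png",im)
print(c, "cap->",proj(c,[.535,.269,.052]))
import pickle; pickle.dump(c,open("w1.pkl","wb"))
```

```text
2.225 [0.51516887 0.26029885 0.29322326] [ 2.81237481  1.39875879 -0.00356029]
{'fx': 290.68418260215435, 'fy': 290.68418260215435, 'cx': 317.40229079433476, 'cy': 205.72683855530755, 'position': array([0.56274142, 0.32156186, 0.43524897]), 'attitude': array([ 2.69996332, -0.90581049, -0.14170352])} cap-> [325.03562371 160.3712727 ]
```

View pics/w1.png

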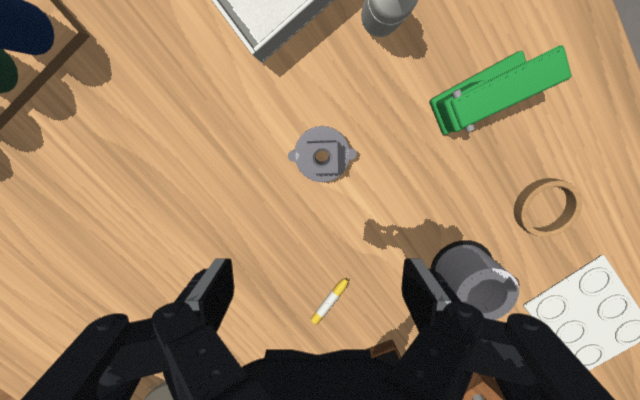

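Wrist view: the cap's hole is at (322,156) and its ears at about (291,155) and (357,155), so it is nearly aligned with the fingers' closing line. The tin is partly visible at (490,290).

Run:
```python
from h import *
import pickle
c=pickle.load(open("w1.pkl","rb")); im=cv2.imread("pics/w1.png")
hsv=cv2.cvtColor(im,cv2.COLOR_BGR2HSV)
m=np.zeros(im.shape[:2],np.uint8); r=(slice(110,205),slice(275,375))
m[r]=(hsv[r][...,1]<70).astype(np.uint8)*255
n,l,st,ce=cv2.connectedComponentsWithStats(m); k=1+np.argmax(st[1:,4]); print(st[k],ce[k])
ys,xs=np.nonzero(l==k)
P=np.array([onz(c,x,y,.02) for x,y in zip(xs,ys)])[:,:2]
far=lambda P:(np.linalg.norm(P-ctr,axis=1)>.0435)
# disc centre: fill hull, min-enclosing based on ears
cnt=max(cv2.findContours((l==k).astype(np.uint8),0,cv2.CHAIN_APPROX_NONE)[0],key=len)[:,0]
C=np.array([onz(c,x,y,.02) for x,y in cnt])[:,:2]
ctr=C.mean(0)
for _ in range(10):
    d=np.linalg.norm(C-ctr,axis=1); s=C[(d<.043)&(d>.035)]
    A=np.c_[2*s,np.ones(len(s))]; q=np.linalg.lstsq(A,(s**2).sum(1),rcond=None)[0]; ctr=q[:2]
print("disc",ctr,"r",np.sqrt(q[2]+ctr@ctr))
E1=C[np.linalg.norm(C-ctr,axis=1)>.0435]-ctr; a=np.arctan2(E1[:,1],E1[:,0]); print("ear yaw",np.degrees(np.angle(np.exp(2j*a).mean())/2),np.degrees(a).round(),np.linalg.norm(E1,axis=1).max())
print("hole",onz(c,322,156.5,.052))
s=readout.get_state(); M=rot(s["tool_rot"]); print("toolz",M[:,2],"yyaw",np.degrees(np.arctan2(M[1,1],M[0,1])))
g=im[138:180,300:345]; cv2.imwrite("pics/w1c.png",cv2.resize(g,None,fx=12,fy=12,interpolation=cv2.INTER_CUBIC))
```

```text
[ 288  126   69   56 2489] [321.78746485 153.63680193]
disc [0.53396402 0.27414448] r 0.03914289611926864
ear yaw -35.44040206218702 [137. 137. 139. 140. 142. 144. 145. 147. 149. 151. 153. 155. -46. -45.
 -43. -41. -40. -38. -36. -35. -33. -31. -29. -29. -27. -25.] 0.0486348042165796
hole [0.53485366 0.27547791 0.052     ]
toolz [-0.00146678 -0.00174165 -0.99999741] yyaw -37.18868299468893
```

Request:
play_rows(increments=[19, 14, 0, 0, 0, 1.7, 19, 14, -55, 0, 0, 1.7, 19, 14, -110, 0, 0, 1.7, 19, 14, -165, 0, 0, 1.7, 19, 14, -220, 0, 0, 1.7, 19, 14, -233, 0, 0, 1.7, 19, 14, -233, 0, 0, 1.7, 19, 14, -233, 0, 0, 1.7])

```text
t: 3.28
ee_pos: [0.5364, 0.2743, 0.0638]
tool_rot: [2.793, 1.437, 0.008]
contact_force: [0.4, 0.3, -0.2]
opening: 0.0851
finger_force: 0.0
```

Run:
```python
from h import *
s=readout.get_state(); print(s["t"],s["ee_pos"],s["tool_rot"])
M=rot(s["tool_rot"]); print("toolz",M[:,2],"yyaw",np.degrees(np.arctan2(M[1,1],M[0,1])))
c=eyes.get_calibration("wrist"); im=eyes.grab_frame("wrist"); cv2.imwrite("pics/w2.png",im)
print(proj(c,[.534,.2745,.052]),proj(c,s["ee_pos"]))
```

```text
3.275 [0.53643344 0.27434904 0.06380914] [2.79261409 1.43736272 0.0076865 ]
toolz [ 0.00470453  0.00155492 -0.99998772] yyaw -35.53043669733517
[312.40839457 254.80668277] [315.87601263 262.54494334]
```

View pics/w2.png

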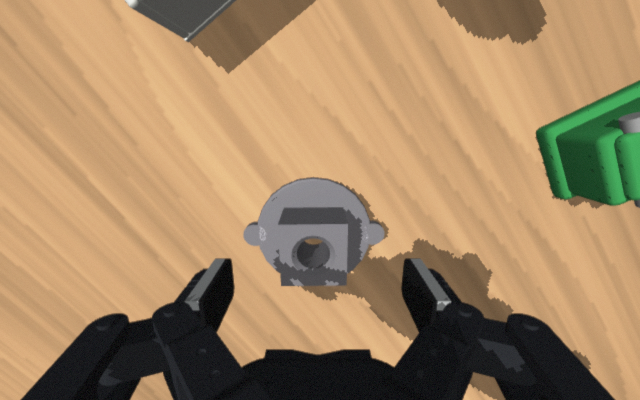

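The cap's hole is at (314,252), within 3 px of where it was predicted, and it lies between the fingers. Going down to grasp.

Request:
play_rows(increments=[-2, 0, -30, 0, 0, 0, -2, 0, -40, 0, 0, 0, -2, 0, -40, 0, 0, 0, -2, 0, -40, 0, 0, 0])

```text
t: 3.82
ee_pos: [0.5334, 0.2745, 0.0222]
tool_rot: [2.793, 1.439, 0.003]
contact_force: [-0.2, 0.3, 0.1]
opening: 0.0853
finger_force: 0.0
```

Request:
play_rows(increments=[0, 0, 0, 0, 0, 0, 0, 0, 0, 0, 0, 0, 0, 0, 0, 0, 0, 0, 0, 0, 0, 0, 0, 0, 0, 0, 0, 0, 0, 0, 0, 0, 0, 0, 0, 0, 0, 0, 0, 0, 0, 0], hand=30)

```text
t: 4.7
ee_pos: [0.533, 0.2744, 0.0217]
tool_rot: [2.793, 1.438, 0.002]
contact_force: [0.9, 0.1, 4.3]
opening: 0.0389
finger_force: 61.4
```

Request:
play_rows(increments=[0, 0, 60, 0, 0, 0, 0, 0, 120, 0, 0, 0, 0, -20, 180, 0, 0, 8, 20, -80, 230, 0, 0, 16, 35, -140, 230, 0, 0, 24, 45, -200, 230, 0, 0, 30, 55, -260, 230, 0, 0, 30, 65, -320, 230, 0, 0, 30, 70, -375, 230, 0, 0, 30, 70, -375, 230, 0, 0, 30, 70, -375, 230, 0, 0, 30, 70, -375, 230, 0, 0, 30])

```text
t: 6.2
ee_pos: [0.6021, -0.0993, 0.2508]
tool_rot: [-2.323, -2.113, 0.0]
contact_force: [0.1, 0.0, -1.1]
opening: 0.0391
finger_force: 60.8
```

Run:
```python
from h import *
s=readout.get_state(); print(s["t"],s["ee_pos"],s["tool_rot"],s["opening"],s["finger_force"])
M=rot(s["tool_rot"]); print("toolz",M[:,2],"yyaw",np.degrees(np.arctan2(M[1,1],M[0,1])))
c=eyes.get_calibration("wrist"); im=eyes.grab_frame("wrist"); cv2.imwrite("pics/w3.png",im)
import pickle; pickle.dump((c,s),open("w3.pkl","wb"))
print(c["position"],proj(c,[.603,-.022,.08]))
```

```text
6.2 [ 0.60212094 -0.09927886  0.25082121] [-2.32283538e+00 -2.11339743e+00  1.47484114e-05] 0.039091410726165884 60.841126441955566
toolz [-8.20209640e-04  8.87535459e-04 -9.99999270e-01] yyaw -5.405920520101353
[ 0.61042607 -0.02315392  0.39307799] [310.43182344 114.29084097]
```

View pics/w3.png

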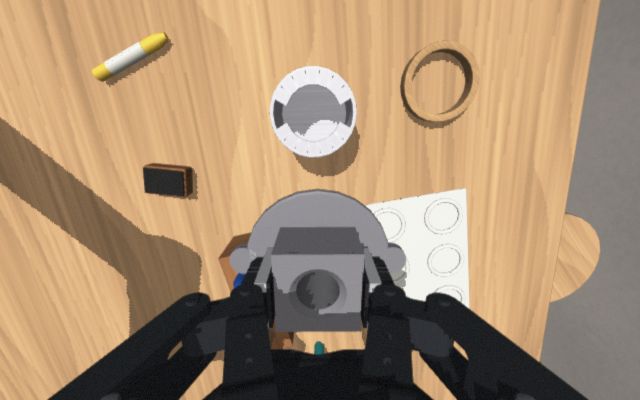

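The tin's mouth is centred near (313,112), with notches at (279,113) and (348,113). The held cap's hole is at (320,289), with ears at (240,260) and (397,258).

```bash
cat > tin.py <<'E'
from h import *
import pickle
c,s=pickle.load(open("w3.pkl","rb")); im=cv2.imread("pics/w3.png")
hsv=cv2.cvtColor(im,cv2.COLOR_BGR2HSV)
m=np.zeros(im.shape[:2],np.uint8); r=(slice(55,165),slice(255,370))
m[r]=(hsv[r][...,1]<70).astype(np.uint8)*255
cnt=max(cv2.findContours(m,0,cv2.CHAIN_APPROX_NONE)[0],key=cv2.contourArea)[:,0]
C=np.array([onz(c,x,y,.08) for x,y in cnt])[:,:2]; keep=np.ones(len(C),bool)
for _ in range(8):
    A=np.c_[2*C[keep],np.ones(keep.sum())]; q=np.linalg.lstsq(A,(C[keep]**2).sum(1),rcond=None)[0]; ctr=q[:2]; rad=np.sqrt(q[2]+ctr@ctr)
    e=abs(np.linalg.norm(C-ctr,axis=1)-rad); keep=e<max(.001,1.5*np.median(e))
print("tin",ctr,rad,keep.mean())
g=cv2.cvtColor(im,cv2.COLOR_BGR2GRAY)
ang=np.radians(np.arange(0,360,1))
prof=np.array([np.mean([g[tuple(np.round(proj(c,[*(ctr+rr*np.array([np.cos(a),np.sin(a)])),.08])[::-1]).astype(int))] for rr in(.032,.034,.036,.038)]) for a in ang])
d=prof<130; print("notch angles",np.nonzero(d)[0].tolist()); a=ang[d]
print("yaw",np.degrees(np.angle(np.exp(2j*a).mean())/2))
h0=s["ee_pos"][2]-.0217
print("hole",onz(c,320,289.5,h0+.052),"ears mid/yaw",[onz(c,*p,h0+.02) for p in((240,260),(397,259))],"tcp",s["ee_pos"])
E
python3 tin.py
```

```text
tin [ 0.60553592 -0.02137456] 0.044478361109125196 1.0
notch angles [0, 1, 2, 3, 4, 5, 6, 7, 8, 9, 10, 11, 12, 13, 158, 159, 160, 161, 162, 163, 164, 165, 166, 167, 168, 169, 170, 171, 172, 173, 174, 175, 176, 177, 178, 179, 180, 181, 182, 183, 184, 185, 186, 187, 188, 189, 190, 191, 192, 193, 339, 340, 341, 342, 343, 344, 345, 346, 347, 348, 349, 350, 351, 352, 353, 354, 355, 356, 357, 358, 359]
yaw -4.253058731987872
hole [ 0.60449283 -0.09689941  0.28112121] ears mid/yaw [array([ 0.56059794, -0.09520757,  0.24912121]), array([ 0.64675305, -0.10268354,  0.24912121])] tcp [ 0.60212094 -0.09927886  0.25082121]
```

Request:
play_rows(increments=[1.4, 50, 0, 0, 0, 1, 1.4, 76.8, 0, 0, 0, 1, 1.4, 76.8, -40, 0, 0, 1, 1.4, 76.8, -85, 0, 0, 1, 1.4, 76.8, -125, 0, 0, 1, 1.4, 76.8, -141, 0, 0, 1, 1.4, 76.8, -141, 0, 0, 1, 1.4, 76.8, -141, 0, 0, 1])

```text
t: 7.25
ee_pos: [0.6053, -0.024, 0.112]
tool_rot: [2.304, 2.131, 0.004]
contact_force: [-0.5, 0.0, -1.4]
opening: 0.039
finger_force: 60.9
```

Run:
```python
from h import *
s=readout.get_state(); print(s["t"],s["ee_pos"],s["contact_force"])
c=eyes.get_calibration("wrist"); im=eyes.grab_frame("wrist"); sc=eyes.grab_frame("scene")
a=im[150:350,200:440]; b=sc[150:290,240:408]
cv2.imwrite("pics/w4.png",np.hstack([cv2.resize(a,(400,333)),cv2.resize(b,(400,333),interpolation=cv2.INTER_CUBIC)]))
```

```text
7.25 [ 0.60532717 -0.02397926  0.11195446] [-0.4557723   0.02622636 -1.41846155]
```

View pics/w4.png

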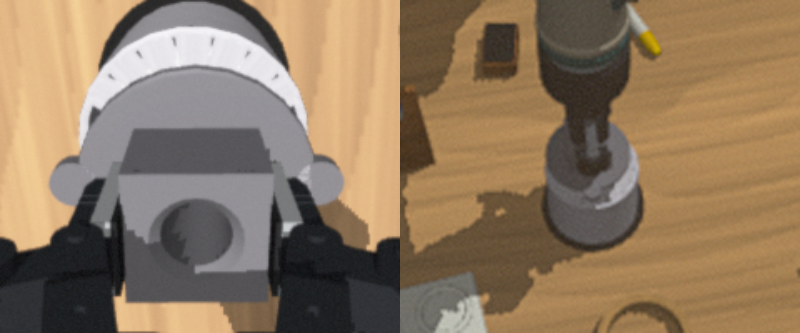

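The cap hangs over the tin and is centred sideways on the rim. Lowering it gently.

Request:
play_rows(increments=[0, 0, -5, 0, 0, 0, 0, 0, -10, 0, 0, 0, 0, 0, -14, 0, 0, 0, 0, 0, -17, 0, 0, 0, 0, 0, -17, 0, 0, 0])

```text
t: 7.98
ee_pos: [0.6039, -0.0233, 0.0926]
tool_rot: [-2.306, -2.132, -0.001]
contact_force: [1.1, 2.9, -0.2]
opening: 0.0392
finger_force: 61.1
```

Request:
play_rows(increments=[0, 1, -3, 0, 0, 0, 0, 1, -5, 0, 0, 0, 0, 1, -5, 0, 0, 0, 0, 1, -5, 0, 0, 0])

```text
t: 8.48
ee_pos: [0.6037, -0.0232, 0.0878]
tool_rot: [-2.307, -2.132, 0.001]
contact_force: [0.6, 1.5, -2.0]
opening: 0.0393
finger_force: 60.9
```

Request:
play_rows(increments=[0, 0, -0.5, 0, 0, 0, 0, 0, -1, 0, 0, 0, 0, 0, -1, 0, 0, 0])

```text
t: 8.85
ee_pos: [0.6037, -0.0231, 0.0877]
tool_rot: [2.307, 2.132, -0.0]
contact_force: [-1.2, 3.0, 5.0]
opening: 0.0394
finger_force: 61.8
```

Seated, with 5 N pushing up. Turning clockwise.

Request:
play_rows(increments=[0, 0, 0, 0, 0, -5, 0, 0, 0, 0, 0, -13, 0, 0, 0, 0, 0, -21, 0, 0, 0, 0, 0, -29, 0, 0, 0, 0, 0, -37, 0, 0, 0, 0, 0, -45, 0, 0, 0, 0, 0, -53, 0, 0, 0, 0, 0, -60, 0, 0, 0, 0, 0, -66, 0, 0, 0, 0, 0, -70, 0, 0, 0, 0, 0, -70, 0, 0, 0, 0, 0, -70])

```text
t: 10.35
ee_pos: [0.6046, -0.0233, 0.0877]
tool_rot: [3.112, 0.425, 0.003]
contact_force: [0.7, 1.7, 5.8]
opening: 0.0391
finger_force: 61.7
```

```bash
cat > st.py <<'E'
from h import *
s=readout.get_state(); M=rot(s["tool_rot"])
print(s["t"],s["ee_pos"],"F",s["contact_force"],"M",s["moment"],"yaw",np.degrees(np.arctan2(M[1,1],M[0,1])),"j",s["joints"].round(2),s["opening"],s["finger_force"])
E
python3 st.py
```

```text
10.35 [ 0.60459292 -0.02332559  0.08770261] F [0.72898378 1.72042321 5.80765705] M [ 0.32551981  0.03979241 -0.06387868] yaw -74.45459356510769 j [-0.15  0.43  1.65 -0.    1.06  1.15] 0.03911247690678491 61.683372259140015
```

Request:
play_rows(increments=[0, 0, 0, 0, 0, -3, 0, 0, 0, 0, 0, -6, 0, 0, 0, 0, 0, -8, 0, 0, 0, 0, 0, -10, 0, 0, 0, 0, 0, -12, 0, 0, 0, 0, 0, -12, 0, 0, 0, 0, 0, -12])

```text
t: 11.22
ee_pos: [0.605, -0.0236, 0.0877]
tool_rot: [3.139, 0.099, 0.004]
contact_force: [1.0, 0.5, 5.6]
opening: 0.0389
finger_force: 61.9
```

```bash
python3 st.py
```

```text
11.225 [ 0.60497796 -0.02355926  0.08773045] F [0.95177094 0.5496282  5.64394298] M [ 0.24540986 -0.09910386  0.44544025] yaw -86.40237035562295 j [-0.15  0.43  1.65 -0.    1.06  1.36] 0.03894302722967872 61.89250946044922
```

Request:
play_rows(increments=[0, 0, 0, 0, 0, -2, 0, 0, 0, 0, 0, -4, 0, 0, 0, 0, 0, -4, 0, 0, 0, 0, 0, -4])

```text
t: 11.72
ee_pos: [0.6064, -0.0238, 0.0879]
tool_rot: [3.139, -0.01, 0.008]
contact_force: [5.9, 0.8, 2.5]
opening: 0.0397
finger_force: 62.1
```

```bash
python3 st.py
```

```text
11.725 [ 0.60639259 -0.0237613   0.08786387] F [5.91361317 0.82116294 2.52615138] M [-0.05466714 -0.8330604   1.19088173] yaw -90.3525853397751 j [-0.15  0.43  1.65 -0.    1.06  1.42] 0.03965725600833415 62.13330030441284
```

At the stop: the moment has risen to 1.2 N m near -86°. I'll relax slightly, release and rise.

Request:
play_rows(increments=[0, 0, 0, 0, 0, 2, 0, 0, 0.5, 0, 0, 3, 0, 0, 0.5, 0, 0, 3])

```text
t: 12.1
ee_pos: [0.6054, -0.0238, 0.0878]
tool_rot: [3.139, 0.069, 0.005]
contact_force: [5.0, -0.7, 3.5]
opening: 0.0393
finger_force: 61.6
```

Request:
play_rows(increments=[0, 0, 0, 0, 0, 0, 0, 0, 0, 0, 0, 0, 0, 0, 1, 0, 0, 0, 0, 0, 1, 0, 0, 0, 0, 0, 1, 0, 0, 0, 0, 0, 20, 0, 0, 0, 0, 0, 60, 0, 0, 0, 0, 0, 120, 0, 0, 0, 0, 0, 180, 0, 0, 0, 0, 0, 200, 0, 0, 0, 0, 0, 200, 0, 0, 0, 0, 0, 200, 0, 0, 0], hand=85)

```text
t: 13.6
ee_pos: [0.603, -0.0229, 0.286]
tool_rot: [-3.14, -0.069, 0.004]
contact_force: [0.4, -0.6, -0.2]
opening: 0.0848
finger_force: 0.0
```

```bash
python3 st.py
python3 - <<'E'
from h import *
import pickle
s=readout.get_state(); c=eyes.get_calibration("wrist"); im=eyes.grab_frame("wrist"); cv2.imwrite("pics/w5.png",im); pickle.dump((c,s),open("w5.pkl","wb"))
cv2.imwrite("pics/top5.png",eyes.grab_frame("top"))
print(proj(c,[.605,-.022,.118]))
E
```

```text
13.6 [ 0.60303877 -0.02294983  0.28601456] F [ 0.35160476 -0.59184341 -0.20057809] M [ 0.01308561 -0.02699331  0.04190177] yaw -87.49925272553564 j [-0.15  0.3   1.34 -0.    1.51  1.37] 0.08475244591530695 0.0
[316.73719338 186.17153233]
```

View pics/w5.png

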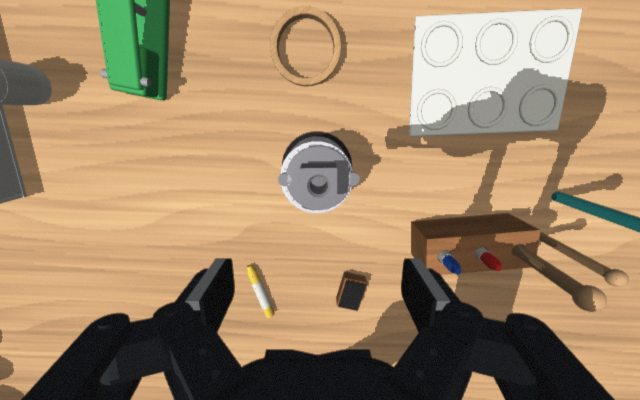

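The cap is seated in the tin with its ears at (285,179) and (354,180), square to the notches, so it is locked; its hole is at (317,185). The holder's stick has its ball at (591,298), with the smaller look-alike at (617,277). Next I'll triangulate the sticks.

Run:
```python
from h import *
import pickle
T=eyes.get_calibration("top"); S=eyes.get_calibration("scene"); W,_=pickle.load(open("w5.pkl","rb"))
def tri(*o):
    A=np.zeros((3,3));b=np.zeros(3);rs=[]
    for c,u,v in o:
        p,d=ray(c,u,v); d=d/np.linalg.norm(d); Q=np.eye(3)-np.outer(d,d); A+=Q;b+=Q@p; rs.append((Q,p))
    X=np.linalg.solve(A,b); return X.round(4),[round(1e3*np.linalg.norm(Q@(X-p)),1) for Q,p in rs]
# balls: top crop scale 3 (44): px=371+u/3, 176+v/3 ; scene crop scale 2.2: 145+u/2.2
print("ball",tri((T,371+(700-528)/3,176+134/3),(S,145+(614-528)/2.2,145+(348-264)/2.2),(W,591,298)))
print("small",tri((T,371+(772-528)/3,176+137/3),(S,145+(552-528)/2.2,145+(384-264)/2.2),(W,617,277)))
print("turq",tri((T,460,197),(S,147,217)))
im=cv2.imread("pics/top0.png"); h=cv2.cvtColor(im,cv2.COLOR_BGR2HSV)
# crayons tips from top/wrist
print("blue",tri((T,371+(570-528)/3,176+149/3),(W,449,262)),"red",tri((T,371+(624-528)/3,176+142/3),(W,487,259)))
# holder top corners (wrist)
for p in((412,226),(511,214),(541,237)): print("wr",onz(W,*p,.07).round(4))
print("hole wrist",onz(W,317.5,185,.118))
t5=cv2.imread("pics/top5.png")
a=cv2.resize(t5[165:215,295:345],(400,400),interpolation=cv2.INTER_CUBIC); w5=cv2.imread("pics/w5.png"); b=cv2.resize(w5[145:220,280:355],(400,400),interpolation=cv2.INTER_CUBIC)
cv2.imwrite("pics/m5.png",np.hstack([a,b]))
```

```text
ball (array([ 0.5155, -0.2997,  0.1787]), [np.float64(1.2), np.float64(1.2), np.float64(1.9)])
small (array([ 0.5134, -0.3741,  0.1314]), [np.float64(1.4), np.float64(1.6), np.float64(2.1)])
turq (array([ 0.5757, -0.3834,  0.1656]), [np.float64(2.9), np.float64(2.9)])
blue (array([ 0.5021, -0.2013,  0.0849]), [np.float64(0.4), np.float64(0.4)]) red (array([ 0.5083, -0.2513,  0.0837]), [np.float64(0.6), np.float64(0.6)])
wr [ 0.5448 -0.1504  0.07  ]
wr [ 0.5672 -0.2768  0.07  ]
wr [ 0.5367 -0.3248  0.07  ]
hole wrist [ 0.60635278 -0.02277715  0.118     ]
```

View pics/m5.png

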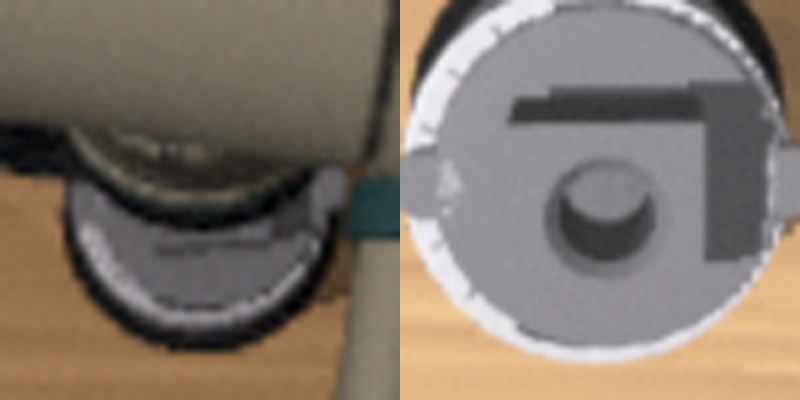

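The hole's bevel is centred at about (317.5,185.7) in the wrist picture. The stick is at (0.515,-0.300) with its ball at z 0.178, as expected. The small stick is 74 mm further along -y, so I'll close the fingers across the row.

Request:
play_rows(increments=[-10, -40, 10, 0, 0, 10, -20, -80, 15, 0, 0, 20, -30, -120, 15, 0, 0, 30, -40, -160, 15, 0, 0, 40, -50, -200, 15, 0, 0, 50, -60, -240, 15, 0, 0, 60, -75, -280, 15, 0, 0, 70, -88, -320, 15, 0, 0, 80, -88, -320, 15, 0, 0, 90, -88, -320, 15, 0, 0, 94, -88, -320, 15, 0, 0, 94, -88, -320, 15, 0, 0, 94])

```text
t: 15.2
ee_pos: [0.5158, -0.3428, 0.3018]
tool_rot: [-2.092, -2.342, 0.0]
contact_force: [0.9, -0.3, 0.2]
opening: 0.0848
finger_force: 0.0
```

```bash
python3 st.py
python3 - <<'E'
from h import *
import pickle
s=readout.get_state(); c=eyes.get_calibration("wrist"); im=eyes.grab_frame("wrist"); cv2.imwrite("pics/w6.png",im); pickle.dump((c,s),open("w6.pkl","wb"))
t=eyes.grab_frame("top"); cv2.imwrite("pics/top6.png",t)
cv2.imwrite("pics/m6.png",np.hstack([cv2.resize(im,(480,300)),cv2.resize(t[165:215,295:345],(300,300),interpolation=cv2.INTER_CUBIC)]))
print(proj(c,[.5155,-.2997,.177]))
E
```

```text
15.2 [ 0.51575864 -0.34282374  0.30175403] F [ 0.92413173 -0.29639141  0.15914474] M [-0.00206249 -0.00529475  0.04593416] yaw 6.456031359249803 j [-0.7   0.32  1.27  0.    1.55 -0.81] 0.08479657007342152 0.0
[321.55148456 153.32103667]
```

View pics/m6.png

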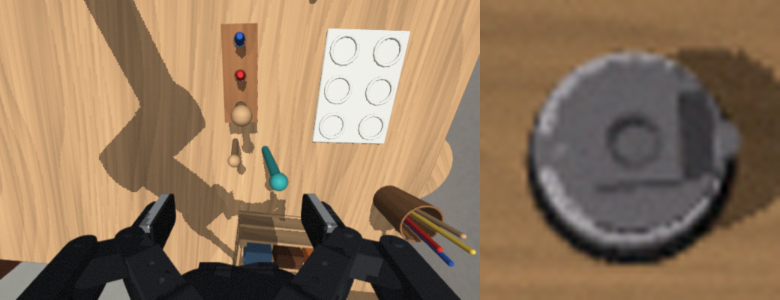

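Top-right of the wrist part: ball at (321,153) full scale, matching the prediction. Top crop: the cap's hole is at about (320.3,188.3) full scale.

Run:
```python
from h import *
import pickle
c,s=pickle.load(open("w6.pkl","rb")); im=cv2.imread("pics/w6.png")
g=cv2.cvtColor(im[125:180,295:350],cv2.COLOR_BGR2GRAY)
q=cv2.HoughCircles(cv2.resize(g,None,fx=4,fy=4,interpolation=cv2.INTER_CUBIC),cv2.HOUGH_GRADIENT,1.5,200,param1=120,param2=12,minRadius=40,maxRadius=70)
q=q[0][0]/4; print("circle",q, "expected r",13/ (c["position"][2]-.177)*c["fx"]/1000)
print("ball",onz(c,295+q[0],125+q[1],.177))
T=eyes.get_calibration("top"); print("hole top",onz(T,320.3,188.3,.118), "ball top", onz(T,428.3,220.7,.177))
```

```text
circle [41.4375 38.0625 14.8   ] expected r 14.149717249660318
ball [ 0.53015089 -0.30698758  0.177     ]
hole top [ 0.60394759 -0.02278231  0.118     ] ball top [ 0.51428939 -0.30020842  0.177     ]
```

Request:
play_rows(increments=[-1, 43, 0, 0, 0, 0.5, -1, 43, 0, 0, 0, 0.5, -1, 43, -50, 0, 0, 0.5, -1, 43, -100, 0, 0, 0.5, -1, 43, -140, 0, 0, 0.5, -1, 43, -160, 0, 0, 0.5, -1, 43, -160, 0, 0, 0.5, -1, 43, -160, 0, 0, 0.5])

```text
t: 16.3
ee_pos: [0.5157, -0.3009, 0.1437]
tool_rot: [2.08, 2.351, 0.0]
contact_force: [0.5, -0.6, -0.0]
opening: 0.0848
finger_force: 0.0
```

```bash
python3 st.py
python3 - <<'E'
from h import *
s=readout.get_state(); c=eyes.get_calibration("wrist"); im=eyes.grab_frame("wrist"); cv2.imwrite("pics/w7.png",im)
print(proj(c,[.515,-.3,.177]),proj(c,s["ee_pos"]))
E
```

```text
16.3 [ 0.51567208 -0.30091716  0.14369844] F [ 0.47713238 -0.6245875  -0.03707774] M [ 0.02834496  0.02007824 -0.01567161] yaw 6.9947951882211985 j [-0.64  0.37  1.6  -0.    1.18 -0.77] 0.08483646901982868 0.0
[314.14705901 296.40218872] [315.7271203  261.42531895]
```

View pics/w7.png

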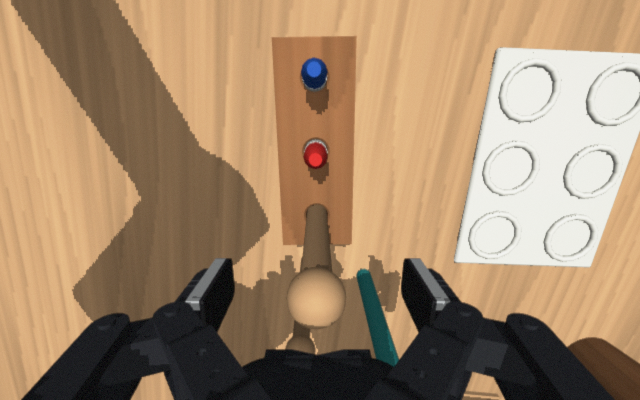

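The ball at (316,298) is centred between the pads. By my count that was my eleventh picture, one over the limit of ten, so I'll view no more and go on with numbers only.

Request:
play_rows(increments=[0, 0, -10, 0, 0, 0, 0, 0, -16, 0, 0, 0, 0, 0, -16, 0, 0, 0, 0, 0, -16, 0, 0, 0])

```text
t: 16.85
ee_pos: [0.515, -0.3001, 0.1267]
tool_rot: [2.082, 2.353, 0.0]
contact_force: [-0.5, 0.1, 0.1]
opening: 0.0851
finger_force: 0.0
```

Request:
play_rows(increments=[0, 0, 0, 0, 0, 0, 0, 0, 0, 0, 0, 0, 0, 0, 0, 0, 0, 0, 0, 0, 0, 0, 0, 0, 0, 0, 0, 0, 0, 0, 0, 0, 0, 0, 0, 0, 0, 0, 0, 0, 0, 0, 0, 0, 0, 0, 0, 0], hand=8)

```text
t: 17.85
ee_pos: [0.515, -0.3002, 0.1269]
tool_rot: [2.081, 2.353, 0.0]
contact_force: [-0.4, 0.6, 3.7]
opening: 0.0173
finger_force: 52.1
```

Request:
play_rows(increments=[0, 0, 10, 0, 0, 0, 0, 0, 30, 0, 0, 0, 0, 0, 50, 0, 0, 0, 0, 0, 75, 0, 0, 0, 0, 0, 105, 0, 0, 0, 0, 0, 140, 0, 0, 0, 0, 0, 150, 0, 0, 0, 0, 0, 150, 0, 0, 0, 0, 0, 150, 0, 0, 0])

```text
t: 18.98
ee_pos: [0.5142, -0.2996, 0.2749]
tool_rot: [-2.08, -2.351, 0.0]
contact_force: [0.3, -0.0, -0.4]
opening: 0.0171
finger_force: 53.8
```

```bash
python3 st.py
cat > stick.py <<'E'
from h import *
s=readout.get_state(); cw=eyes.get_calibration("wrist")
w=eyes.grab_frame("wrist"); sc=eyes.grab_frame("scene"); t=eyes.grab_frame("top")
n=str(round(s["t"]*100)); [cv2.imwrite(f"pics/{a}_{n}.png",b) for a,b in(("w",w),("s",sc),("t",t))]
p=s["ee_pos"]; dz=.1267-.010
foot=p-[0,0,dz]; ball=foot+[0,0,.167]
print("pred ball wrist",proj(cw,ball),"pred foot scene",proj(eyes.get_calibration("scene"),foot),"foot",foot)
# ball in wrist: wood-coloured blob
h=cv2.cvtColor(w,cv2.COLOR_BGR2HSV); u,v=proj(cw,ball).astype(int)
roi=w[v-45:v+45,u-45:u+45]
for y in range(0,90,10): print([ '%02x%02x%02x'%tuple(roi[y,x]) for x in range(0,90,8)])
E
python3 stick.py
```

```text
18.975 [ 0.51416928 -0.29957671  0.27488072] F [ 0.32650981 -0.04325245 -0.35327062] M [ 0.0332543  -0.01956447 -0.01829886] yaw 6.997707914819321 j [-0.64  0.29  1.38  0.    1.48 -0.77] 0.01707970693972043 53.783472776412964
pred ball wrist [314.61952503 324.98226916] pred foot scene [186.08884692 188.2082974 ] foot [ 0.51416928 -0.29957671  0.15818072]
['242120', '201e1e', '7c7978', '494745', '1f252d', '405a72', '425b71', '3a5166', '243240', '2b2728', '605e5d', '1f1d1e']
['242022', '292726', '25201e', '393538', '344658', '36475a', '3d5468', '273645', '283747', '464443', '201e1d', '2d2a29']
['201d1e', '22201f', '231f1c', '161312', '455f7a', '4f708c', '557492', '516d8c', '415972', '191c1b', '232020', '201d1b']
['1d1919', '23201f', '151212', '324759', '6187ab', '6c93b9', '6a93b9', '678fb6', '5f84a6', '516f8b', '161311', '161313']
['232120', '211f1e', '201e1c', '3b5165', '6e98c1', '76a5d0', '7dabd8', '78a5d1', '6f98c1', '6387ab', '1f1d1c', '242120']
['211f1b', '231f1c', '22211e', '3f576d', '7cabd8', '83b5e0', '86b9e3', '81b1dd', '7ba8d3', '6e97bc', '1f1d1d', '23211f']
['221e1a', '24201f', '1e1a1a', '415972', '476379', '5c82a4', '84b7e2', '84b5e0', '48637c', '405a72', '221f1f', '21201d']
['232120', '1d1b18', '1f1a1b', '333b4d', '445d75', '47627a', '49637e', '4a637e', '425d76', '354454', '1d1b1a', '221c1d']
['22211c', '1f1c1b', '191819', '11110e', '131316', '161014', '0f100c', '0e0d0e', '171114', '171311', '141313', '201d1a']
```

Request:
play_rows(increments=[15, 40, 0, 0, 0, 0, 35, 85, 0, 0, 0, 0, 55, 130, 0, 0, 0, 0, 75, 175, 0, 0, 0, 0, 91, 215, 0, 0, 0, 0, 91, 215, 0, 0, 0, 0, 91, 215, 0, 0, 0, 0, 91, 215, 0, 0, 0, 0])

```text
t: 20.12
ee_pos: [0.6055, -0.0862, 0.2764]
tool_rot: [-2.083, -2.351, 0.001]
contact_force: [-0.4, -0.8, -1.1]
opening: 0.0175
finger_force: 54.0
```

```bash
python3 st.py
python3 - <<'E'
from h import *
s=readout.get_state(); c=eyes.get_calibration("wrist"); w=eyes.grab_frame("wrist"); cv2.imwrite("pics/w8.png",w)
import pickle; pickle.dump((c,s),open("w8.pkl","wb"))
p=s["ee_pos"]; foot=p-[0,0,.1167]
print("pred foot",proj(c,foot),"pred hole",proj(c,[.605,-.0225,.118]), "r px",10*c["fx"]/1000/(c["position"][2]-.118))
u,v=proj(c,[.605,-.0225,.118]).astype(int)
h=cv2.cvtColor(w,cv2.COLOR_BGR2HSV)
print("gray around hole"); g=cv2.cvtColor(w,cv2.COLOR_BGR2GRAY)
for y in range(v-24,v+26,2): print(y," ".join("%3d"%g[y,x] for x in range(u-26,u+28,2)))
print("sat rows"); 
for y in range(150,300,6): print(y," ".join("%3d"%h[y,x,1] for x in range(270,366,4)))
E
```

```text
20.125 [ 0.60546067 -0.08622983  0.2764037 ] F [-0.36455237 -0.7915627  -1.09437135] M [ 0.05414214  0.00362986 -0.03693626] yaw 6.920307441927597 j [-0.25  0.31  1.34 -0.    1.49 -0.38] 0.017542751713052637 54.011850357055664
pred foot [316.47785182 200.78012781] pred hole [323.79711148 128.23093042] r px 9.671039795245333
gray around hole
104 166 158 157 160 158 158 159 159 160 159 158 158 155 155 158 155 155 156 156 156 159 156 157 157 159 157 158
106 157 159 160 159 160 156 160 157 158 156 156 158 157 158 157 156 156 156 156 155 156 157 157 154 158 158 157
108 159 157 157 158 158 156 155 157 154 157 155 157 155 156 154 152 155 154 157 155 155 155 155 155 155 155 158
110 157 158 157 155 156 155 157 155 155 157 156 155 158 156 155 157 157 156 155 156 157 155 154 152 157 156 155
112 156 156 155 158 156 155 154 154 157 156 156 159 156 156 155 156 156 155 156 156 155 154 154 154 155 156 155
114 156 157 157 157 155 156 158 155 154 156 156 156 155 156 155 155 155 157 156 156 156 155 153 155 154 154 154
116 155 157 155 152 154 156 154 156 155 155 154 154 134 128 120 140 153 154 153 154 1
[... 3851 characters left out ...]

258 103 102  22  48   7  10   8  20 105 106 107 106 108 104 106 102  71  20   8   6  25  42   4   5
264 100  36  29  47   4  10  10  12 106 106 109 106 108 105 108 103  51  29   6   8   7  51  31   7
270 104  40  42  31   8  10   8  35  96 107 108 107 111 106 104 112  12  39   6   8   8  49  28  28
276  21  27  15  12   4   8  19  17  93 108 107 110 106 108 111 112  66  23   6   8   6  20  40  39
282  56  85  40  15   4   4  14  17 101 109 107 108 110 105 104 108  95  26   2   6   6   7  41  36
288  33  36  26  55  49   8   7 128 110 107 101 107 100 106 103 111 104  14   7  28  51  27  30  41
294  38  36  35  42  20  38  27  24 104 106 107 110 104 107 112 112 109  28  16  30  14  45  31  22
```

Run:
```python
from h import *
w=cv2.imread("pics/w8.png"); g=cv2.cvtColor(w,cv2.COLOR_BGR2GRAY)
print("     "," ".join("%3d"%x for x in range(296,340,2)))
for y in list(range(184,220,3))+list(range(220,300,8))+list(range(300,372,6)): print(y," ".join("%3d"%g[y,x] for x in range(296,340,2)))
```

```text
296 298 300 302 304 306 308 310 312 314 316 318 320 322 324 326 328 330 332 334 336 338
184 195 198 198 198 199 197 198 199 195 192 190 191 130 109 105 103 101 129 177 188 194 196
187 196 200 196 196 197 197 199 195 194 190 189 194 186 116 104 101 106 141 191 189 193 194
190 198 199 197 198 199 198 197 198 193 187 189 194 194 184 166 164 190 196 190 191 194 188
193 197 199 198 197 197 200 200 197 193 187 188 193 193 183 182 183 197 192 189 188 192 186
196 199 199 198 195 195 198 199 196 189 161 137 128 143 166 178 185 201 194 189 191 193 184
199 199 200 197 198 199 199 196 188 107 100  99 102  96  93 111 187 197 191 186 189 190 182
202 199 200 199 197 198 197 196 109  95 100 101 100  97  95  82 142 196 191 188 190 191 177
205 201 197 200 197 196 197 188  96  95  99 100  99  95  91  82 103 191 187 187 190 186 173
208 201 197 198 197 197 197 183  90  97  99  99  99  96  93  83  92 185 186 187 191 184 177
211 203 199 199 199 199 197 165  90  97 100 100 100  94  92  84  84 185 186 186 188 180 177
214 201 198 197 197 198 197 142  92  96  99  99  95  95  91  86  73 180 183 188 187 176 180

[... 1415 characters left out ...]
 193 194 195 194 193 193 189 187 187 184 180 176 172 167
330 100 106 144 192 193 194 196 201 200 200 201 201 201 197 198 195 191 189 187 184 179 173
336 103 105 136 153 190 192 199 201 202 203 201 205 200 200 197 199 195 193 190 138 106 106
342 101 103 106 108 108 109 113 112 112 115 115 112 115 112 112 111 110 110 109 107 106 102
348  97 100 103 103 107 108 108 109 110 109 111 110 110 110 108 112 109 109 105 104 102  98
354  20  20  21  24  23  22  24  30  36  55  73  68  59  43  38  29  29  34  31  33  31  33
360  15  26  22  25  17  26  21  21  22  25  23  19  16  20  18  16  18  20  18  22  22  13
366  17  19  22  21  24  20  22  22  33  33  29  21  20  27  21  23  16  11  21  16  19  19
```

The cap hole is at (324,128), giving (0.605,-0.0226). The held rod sits at columns 308–326 with its foot edge at row 196, so it is vertical and about 1.2 mm right of the TCP. That is a common camera bias, and corrected the hole lies at x ≈ 0.604.

Request:
play_rows(increments=[-1.5, 30, 0, 0, 0, 0, -1.5, 64, 0, 0, 0, 0, -1.5, 64, -15, 0, 0, 0, -1.5, 64, -27, 0, 0, 0, -1.5, 64, -27, 0, 0, 0, -1.5, 64, -27, 0, 0, 0, -1.5, 64, -27, 0, 0, 0])

```text
t: 21.05
ee_pos: [0.6047, -0.0216, 0.2501]
tool_rot: [2.082, 2.352, 0.001]
contact_force: [0.1, 0.1, -0.5]
opening: 0.0173
finger_force: 53.8
```

```bash
python3 st.py
python3 - <<'E'
from h import *
s=readout.get_state(); c=eyes.get_calibration("wrist"); w=eyes.grab_frame("wrist"); cv2.imwrite("pics/w9.png",w)
p=s["ee_pos"]; foot=p-[0,0,.1167]; g=cv2.cvtColor(w,cv2.COLOR_BGR2GRAY)
print("foot",foot,proj(c,foot),"hole",proj(c,[.605,-.0226,.118]))
print("     "," ".join("%3d"%x for x in range(292,348,2)))
for y in range(174,236,2): print(y," ".join("%3d"%g[y,x] for x in range(292,348,2)))
E
```

```text
21.05 [ 0.60470741 -0.02162215  0.25007265] F [ 0.10470016  0.05648614 -0.50375445] M [ 0.05696743  0.01851151 -0.04332261] yaw 6.961203971246314 j [-0.15  0.31  1.41 -0.    1.42 -0.27] 0.01727570484823208 53.83696138858795
foot [ 0.60470741 -0.02162215  0.13337265] [316.25391205 200.77067112] hole [316.47365481 197.30809754]
      292 294 296 298 300 302 304 306 308 310 312 314 316 318 320 322 324 326 328 330 332 334 336 338 340 342 344 346
174 145 145 147 138  89  86  89  88  88  87  86  89  88  87  87  89  90  90  88  95  97  98 104 142 148 148 146 147
176 146 146 147 115  88  89  89  89  87  87  86  84  89  89  88  85  86  89  89  90  85  89  88 124 145 147 146 145
178 146 149 148 137 138 136 136 132 129 121 121 114 110 104 101  93  94  91  93  88  87  89  90 105 144 145 146 144
180 147 147 148 147 143 145 146 145 146 144 145 145 143 145 144 144 144 142 139 138 135 134 135 133 145 144 145 148
182 146 147 146 148 146 146 144 146 145 143 145 148 146 147 146 145 146 147 146 144 147 145 145 146 146 145 146 145
184 146 144 149 144 144 145 145 147 144 147 144 146 145 144 147 144 147 14
[... 2241 characters left out ...]
 182
224 193 196 193 195 195 178 169 108  88  96  97  97  96  94  93  87  82  78  74 109 110 109 106 104 118 164 184 181
226 195 196 194 195 196 193 192 166  87  94  96  95  97  96  92  88  84  74  72 110 110 108 117 135 183 181 181 181
228 194 195 194 195 196 194 192 184  89  96  96  96  96  94  95  88  86  75  69 107 113 119 127 181 185 181 184 181
230 193 195 194 195 195 191 194 178  88  95  99  97  94  98  92  87  86  74  72 107 115 182 177 182 185 181 184 189
232 194 194 194 194 196 194 195 156  90  94  96  97  96  94  91  92  84  76  72 105 112 178 178 182 184 183 183 190
234 194 195 195 193 197 195 193 139  91  96  96  99  99  95  94  88  86  79  69 103 112 180 175 184 181 183 181 190
```

With the camera's tilt accounted for, the hole's bevel is at about (317.3,198.7) and the foot at (318,202.7). That puts the foot within 1 mm of the hole's axis, so I'll lower it slowly.

Request:
play_rows(increments=[-0.5, -0.5, -6, 0, 0, 0, -0.5, -0.5, -12, 0, 0, 0, -0.5, -0.5, -17, 0, 0, 0, -0.5, -0.5, -22, 0, 0, 0, -0.5, -0.5, -26, 0, 0, 0, -0.5, -0.5, -26, 0, 0, 0])

```text
t: 21.85
ee_pos: [0.6037, -0.0215, 0.2232]
tool_rot: [-2.081, -2.353, 0.001]
contact_force: [-0.3, 0.2, -0.3]
opening: 0.0171
finger_force: 53.8
```

```bash
python3 st.py
```

```text
21.85 [ 0.60367827 -0.02153224  0.22319894] F [-0.27659162  0.15657887 -0.26939046] M [-0.05127451  0.03869718 -0.0389556 ] yaw 7.004594067073071 j [-0.15  0.32  1.45 -0.    1.36 -0.27] 0.01710892610078396 53.83758723735809
```

Foot 11 mm inside the hole and no contact force. Continuing down.

Request:
play_rows(increments=[0, 0, -10, 0, 0, 0, 0, 0, -20, 0, 0, 0, 0, 0, -30, 0, 0, 0, 0, 0, -40, 0, 0, 0, 0, 0, -50, 0, 0, 0, 0, 0, -60, 0, 0, 0, 0, 0, -70, 0, 0, 0, 0, 0, -80, 0, 0, 0, 0, 0, -90, 0, 0, 0, 0, 0, -95, 0, 0, 0, 0, 0, -95, 0, 0, 0])

```text
t: 23.22
ee_pos: [0.6037, -0.0215, 0.1282]
tool_rot: [-2.081, -2.352, 0.001]
contact_force: [-0.4, 1.2, 0.3]
opening: 0.0174
finger_force: 53.8
```

```bash
python3 st.py
```

```text
23.225 [ 0.60368544 -0.02154331  0.1282033 ] F [-0.4048836   1.18007751  0.25198978] M [-0.01613627  0.01245442 -0.00994669] yaw 6.999033694991647 j [-0.15  0.39  1.6   0.    1.15 -0.27] 0.017444721726198886 53.838109374046326
```

Foot at about 11.5 mm; the floor is at 5 mm. Easing down until contact.

Request:
play_rows(increments=[0, 0, -2, 0, 0, 0, 0, 0, -4, 0, 0, 0, 0, 0, -5.5, 0, 0, 0, 0, 0, -6.5, 0, 0, 0, 0, 0, -6.5, 0, 0, 0, 0, 0, -6.5, 0, 0, 0])

```text
t: 23.98
ee_pos: [0.6039, -0.0216, 0.1222]
tool_rot: [2.082, 2.353, 0.0]
contact_force: [0.0, -0.0, -0.9]
opening: 0.0172
finger_force: 53.8
```

```bash
python3 st.py
```

```text
23.975 [ 0.60392418 -0.02157146  0.12215749] F [ 0.02885439 -0.01052869 -0.85987388] M [ 0.01700638  0.01986094 -0.0210269 ] yaw 7.001453137277508 j [-0.15  0.4   1.61  0.    1.14 -0.27] 0.017190834177854077 53.83470833301544
```

Request:
play_rows(increments=[0, 0, -0.6, 0, 0, 0, 0, 0, -1.2, 0, 0, 0, 0, 0, -1.2, 0, 0, 0, 0, 0, -1.2, 0, 0, 0])

```text
t: 24.48
ee_pos: [0.6045, -0.0217, 0.1219]
tool_rot: [2.081, 2.352, 0.002]
contact_force: [-0.3, -0.7, 5.1]
opening: 0.0173
finger_force: 52.5
```

5 N up at foot height 5.2 mm: the stick stands on the floor. Releasing and retreating straight up.

Request:
play_rows(increments=[0, 0, 0, 0, 0, 0, 0, 0, 0.5, 0, 0, 0, 0, 0, 0.5, 0, 0, 0, 0, 0, 0.5, 0, 0, 0, 0, 0, 0.5, 0, 0, 0, 0, 0, 0.5, 0, 0, 0, 0, 0, 15, 0, 0, 0, 0, 0, 50, 0, 0, 0, 0, 0, 100, 0, 0, 0, 0, 0, 150, 0, 0, 0, 0, 0, 180, 0, 0, 0, 0, 0, 180, 0, 0, 0], hand=85)

```text
t: 25.98
ee_pos: [0.6053, -0.0217, 0.3051]
tool_rot: [2.077, 2.348, 0.007]
contact_force: [-0.1, -0.8, 0.1]
opening: 0.0849
finger_force: 0.0
```

Request:
play_rows(increments=[0, -50, 0, 0, 0, 0, -30, -90, 0, 0, 0, 0, -50, -130, 0, 0, 0, 0, -50, -130, 0, 0, 0, 0, -50, -130, 0, 0, 0, 0])

```text
t: 26.6
ee_pos: [0.5537, -0.1511, 0.3003]
tool_rot: [-2.081, -2.351, -0.001]
contact_force: [0.3, -0.3, -0.5]
opening: 0.0845
finger_force: 0.0
```

```bash
python3 st.py
python3 - <<'E'
from h import *
c=eyes.get_calibration("wrist"); w=eyes.grab_frame("wrist"); cv2.imwrite("pics/w10.png",w)
S=eyes.get_calibration("scene"); sc=eyes.grab_frame("scene"); cv2.imwrite("pics/s10.png",sc)
s0=cv2.imread("pics/scene0.png")
b=[.604,-.0225,.172]
for n,k,im in(("w",c,w),("s",S,sc)):
    u,v=proj(k,b); r=13e-3*k["fx"]/np.linalg.norm(np.array(k["position"])-b)
    h=cv2.cvtColor(im,cv2.COLOR_BGR2HSV); x0,y0=int(u)-30,int(v)-30
    roi=h[max(y0,0):y0+60,x0:x0+60]; m=((roi[...,1]>70)).astype(np.uint8)*255
    print(n,"pred",u,v,r); 
    for y in range(0,roi.shape[0],4): print(" ".join("%3d"%roi[y,x,1] for x in range(0,60,3)))
# change elsewhere in scene (things disturbed)
d=cv2.absdiff(sc,s0).max(2)>40; n,l,st,ce=cv2.connectedComponentsWithStats(cv2.morphologyEx(d.astype(np.uint8),cv2.MORPH_OPEN,np.ones((3,3))))
print([(st[i].tolist()) for i in range(1,n) if st[i,4]>25])
E
```

```text
26.6 [ 0.55370959 -0.15110755  0.30026824] F [ 0.31965172 -0.32856123 -0.49855293] M [0.01753168 0.03140288 0.01419108] yaw 6.977071789032689 j [-0.39  0.25  1.38  0.    1.52 -0.51] 0.08454561150345571 0.0
w pred 394.25352397730813 58.61875803022821 13.408423556609982
108 106  96  85  30   8   5   8 100 105 106 105 108 106 107 108 107 105 105 109
  4   1   3   6   6   6   9   8   6   2  67 105 111 109 108 106 104 105 109 109
  3   5   9   6   8  11   9   8   7   7   3   4  50 107 108 104 105 106 108 108
  7   7   7   8   8   7   8   7   8   6   7   4   4  10 107 102 105 109 109 107
  5   6   9   6   8   6   6   8   6  71 105 107 104  89   8 102 104 107 108 108
  7   9   8   6   6   8   9  33 106 106 103 100 102 105 107  65 105 108 106 109
  8   6  11   5   8   9   7 106 108 106  99  98  99 101 105 104  98 108 109 106
 11   9   9   8   9   9 102 110 107 108 104 102 104 103 106 106  28 109 107 106
  8   9   9   8   8   3 111 110 107 105 106 106 106 108 108 105   9 101 108 105
  8   8   8   5  72 105 106 113 106 107 110 109 106 109 110 107   3  97 107 104
  8   5   8  86 101 110 104 106
[... 1591 characters left out ...]
 56  56  56  44  16  17   5   8 129 125
[[5, 0, 41, 67, 1127], [293, 0, 7, 7, 40], [256, 3, 8, 13, 53], [316, 2, 60, 59, 2491], [307, 7, 21, 14, 188], [207, 10, 6, 5, 26], [212, 11, 10, 9, 48], [297, 12, 6, 5, 27], [253, 16, 16, 30, 306], [190, 19, 67, 116, 4621], [71, 39, 17, 19, 158], [328, 65, 27, 32, 514], [295, 73, 12, 13, 99], [317, 73, 19, 16, 148], [257, 88, 36, 24, 478], [303, 90, 19, 8, 97], [280, 107, 39, 25, 422], [28, 120, 124, 73, 4939], [193, 125, 38, 17, 381], [149, 135, 30, 15, 221], [97, 134, 172, 177, 7771], [411, 173, 36, 35, 923], [186, 188, 11, 18, 105], [315, 202, 8, 4, 31], [299, 206, 18, 30, 252], [324, 207, 16, 25, 134], [187, 213, 14, 8, 70], [282, 246, 8, 10, 59]]
```

The ball is within a few pixels of where a stick on the tin's floor would show it, and the robot is clear of everything. Handing in.

```bash
python3 -c "
from cell import ticket; print(ticket.sign_off())"
```

```text
the job is handed in; nothing more can be done
None
```

Job handed in at about 27 s robot time: the cap is turned clockwise to its stop in the tin and the stick stands ball up through its hole on the tin's floor, judged from forces and positions, but I viewed 11 pictures, one over the limit of 10.

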